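# Unpin and open the larger parts crate

## Robot

A 6-joint arm with a two-finger parallel gripper is mounted at the origin on a cart in front of the work surface, level with it; the furniture and walls round the work are solid. World frame = base frame: x ahead of the robot, y to its left, z up, the work surface at z = 0. Lengths are in m, angles in rad, forces in N, time in s.
With the tool pointing down it reaches from about 0.375 to 0.9 m from the base axis. Payload 3.1 kg.
Tool frame: the origin (TCP) lies at the very end of the fingers, on their centre line; the grasp point (between the pads) lies 19 mm behind it; z points along the fingers, y is the direction in which the jaws open and shut (so a half turn about z gives the same grasp; the last joint's range is limited). The gripper opens to 85 mm and grips with 20 to 120 N. Pads are 22 mm wide; open, the fingers measure 114 mm over their backs; the gripper's body (76 mm by 85 mm) begins 54 mm behind the grasp point. The pads swing forward as they close: fully open they stand 13 mm farther back than shut.
Start: joints at [-0.178, 0.527, 1.433, -0, 1.181, -0.178], TCP at [0.625, 0, 0.231] pointing down, gripper open.
Joint ranges: [-3.08, 3.08], [-0.75, 2.2], [0.22, 2.44], [-1.43, 4.57], [0, 2.65], [-2.85, 2.85]. Speed limits (rad/s): [2.79, 2.79, 3.14, 3.14, 3.14, 3.14].

## Interface

Orientations are given as a unit quaternion [x, y, z, w].
In Python, from station import * gives the robot as it stands.
- The arm moves only by the tool jog_arm, never from a script. Its argument "motion" is a list of rows, each a list of 5 numbers: the shift along the world's x, y, z in cm, then the turn about the world's z in degrees, then the closure in counts, from 0 (fully open) to 255 (shut). In form: [[tx, ty, tz, yaw, jaw], ...]. A call has 1 to 10 rows; each row shifts and turns the pose as measured when the row begins; what a row does not reach is not made up. A row lasts 1/12 s, in which the tool goes at most 41.7 mm and 7.16 degrees, less where a joint would pass 70% of its speed; a pose out of reach is approached as far as the arm can. A call with a gripper value outside its range is refused whole. The fingers move at their own pace and stop on an object; "squeeze" is the grip in N (left out, the last holds). Time passes only in rows, so rows that do not move let the fingers close. It gives the time, the measured TCP pose, the force and the opening at its end, in the units of the state.
- sense(): the state, without advancing time (a new reading comes with each control period).
- snapshot(name): name is "scene" or "side" or "wrist"; returns a dict with "img" (420x560x3 uint8, red, green, blue), "depth" (420x560 float32, m along the optical axis (not along the pixel's ray), 0 where there is no reading), "intrinsics" (3x3 intrinsics, pixels), "eye" and "attitude" of the camera in the world. Camera axes: x right, y down, z forward; pixel columns grow to the right and rows downward; lengths in m; the calibration is good to about 2 mm. A picture is of the moment at which its call begins.
- sign_off(): hands the job in, once; it reports no verdict.
The state is a dict: "t": time; "q": joint angles; "qd": joint speeds; "tau": joint torques, N m; "tcp_pos": TCP position; "tool_rot": TCP orientation; "force": force on the tool from outside, world axes, zero at the start; "ft_torque": the same for the moment, N m; "finger_gap": opening from 0.0 (shut) to 1.0 (fully open).
Only numpy, scipy, OpenCV 4.12 (cv2) and the standard library are available. Lean on these libraries where they do the work, as an engineer would, in place of code of your own. Each camera call takes 0.05 s, during which the arm holds its last target.

## Task

Open the larger of the two small plywood parts crates on the bench: pull the flat steel retaining pin sideways out of the staple on its hasp, then lift the lid off. Put the pin and the lid down on the bench beside the crate, the lid lying flat and right way up, and leave the smaller crate alone.

Things in the scene. Friction and masses are not known exactly. Their poses are not given: they have to be found in the camera images.
- crate: The larger parts crate: open plywood box 120 (x) x 110 (y) x 50 mm high, fixed to the bench. Origin: centre of its underside, on the bench; z up. Its front, with the hasp, looks along its own -x. A steel staple (upright inverted U, window 14 mm wide, top 79 mm above the bench) stands at the front, 90 mm from the crate's centre along -x, and rises through the slot of the lid's hasp tongue.
- lid_handle (a point): Centre of the wooden bar handle on the larger crate's loose lid: bar 64 (y) x 16 (x) x 18 mm, its underside 18 mm and this point 27 mm above the lid board. Board 124 x 114 x 8 mm; steel tongue 56 mm wide reaches 114 mm from the handle along -x. This point is 85 mm above the bench when shut, 41 mm with the lid flat on the bench (6 mm battens below). 0.24 kg, axes as the crate's.
- pin_grip (a point): On the larger crate's retaining pin: upright steel tab 12 (x) x 24 (y) x 36 mm high; this point on its middle line, 24 mm above the pin's underside, 86 mm above the bench at the start. From it a flat bar 8 wide x 6 high runs to -y through the staple, ending 78 mm from here; staple's middle 40 mm away. Lies loose on the tongue; slides out level along the crate's +y, 45 mm or more. 0.05 kg.
- small_crate: The smaller crate, alike but 80 (x) x 76 (y) x 50 mm, with its own pin and lid that stay shut; all one fixed piece. Origin: centre of its underside, on the bench. Front along its own -x; hasp and pin reach 94 mm to the front and 52 mm to +y; top 98 mm above the bench. The bench between the crates is free for x from 0.35 to 0.61 m (beyond, at x 0.65, y 0.01, lies a flat paper parcel).
There are look-alikes about, which are no part of the job. Of the things shaped like the part that bears pin_grip, the bare steel one is meant.

How it is judged:
On the way, in this order (a step that is already met when the one before it is completed fails the run):
1. the pin is drawn sideways out of the staple while the lid is still on (y of pin_grip in the frame of crate above 0.083 m and height (world z) of lid_handle above 0.078 m and horizontal distance between lid_handle and crate below 0.02 m), for 0.1 s.
2. the lid is lifted clear above the staple (height (world z) of lid_handle above 0.11 m), for 0.05 s.
At the end, for the whole second after the job is handed in: The pin rests on the bench, out of the staple and more than 75 mm from the crate's centre; the lid rests on the bench right way up and flat to within 15 degrees, its handle more than 110 mm from the crate's centre and less than 65 mm above the bench (height (world z) of pin_grip between -0.005 and 0.045 m and horizontal distance between pin_grip and crate above 0.075 m and height (world z) of lid_handle between 0.03 and 0.065 m and horizontal distance between lid_handle and crate above 0.11 m and angle between lid_handle's own z axis and vertical below 0.26 rad); the robot touches nothing.
It fails at once if the smaller crate is pushed, pulled or loaded with more than 15 N (contact force between small_crate and anything else above 15 N).
It also fails if it takes over 53 s, if anything falls off the work surface, if the arm or the gripper's body presses on something with over 40 N, if the wrist force passes 120 N, or if a joint passes its speed limit or range.

## Working session

There is one attempt and no reset: what is moved stays moved. The work goes in short steps, Python scripts to look and compute and a tool call to move; the robot and the scene stay as the last step left them, time stands still between calls to the robot, and variables do not carry over. Pictures are saved under pics/ and viewed, and the job is handed in when it is done.

Besides the shell and the picture viewer there is one more tool, called after "Call:" as name([rows], argument=value, ...), one row to a line, values as JSON. jog_arm: Moves the arm, as the interface text tells. Its arguments: {"type":"object","properties":{"motion":{"type":"array","items":{"type":"array","items":{"type":"number"}}},"squeeze":{"type":"number"}},"required":["motion"]}

```bash
mkdir -p pics; ls; cat > h.py <<'E'
import numpy as np,cv2,pickle
from station import *
from scipy.spatial.transform import Rotation as R
def shot(n,f):
    s=snapshot(n); cv2.imwrite(f'pics/{f}.png',s['img'][:,:,::-1]); pickle.dump(s,open(f'pics/{f}.pkl','wb')); return s
def load(f): return pickle.load(open(f'pics/{f}.pkl','rb'))
def rot(s):
    a=np.array(s['attitude']); return a if a.shape==(3,3) else R.from_quat(a).as_matrix()
def pts(s):
    K=np.array(s['intrinsics']);d=s['depth'];v,u=np.mgrid[:d.shape[0],:d.shape[1]]
    c=np.stack([(u-K[0,2])*d/K[0,0],(v-K[1,2])*d/K[1,1],d],-1)
    p=c@rot(s).T+np.array(s['eye']); p[d==0]=np.nan; return p
def crop(f,x0,y0,x1,y1,k,o):
    im=cv2.imread(f'pics/{f}.png')[y0:y1,x0:x1]; cv2.imwrite(f'pics/{o}.png',cv2.resize(im,None,fx=k,fy=k,interpolation=cv2.INTER_CUBIC))
E
python3 - <<'E'
from h import *
for n in ["scene","side","wrist"]:
    s=shot(n,n+'0'); print(n,s['eye'],s['attitude'])
print(sense())
E
```

```text
pics
scene [0.58040586 1.17771593 0.99577724] [ 0.03926082  0.90097485 -0.43117698 -0.02809471]
side [ 0.79023627 -0.76456544  0.73386662] [ 0.87582995  0.15911581 -0.08909935 -0.44683931]
wrist [0.62390578 0.0656577  0.37290768] [ 9.91377939e-01  7.79766270e-05 -1.37347869e-03  1.31026291e-01]
{'t': 0.15, 'q': array([-1.78489745e-01,  5.28283257e-01,  1.43363154e+00,  2.27394712e-05,
        1.18142220e+00, -1.78495120e-01]), 'qd': array([-0.00073288, -0.0031553 , -0.00241754, -0.00038321, -0.00100632,
       -0.00044672]), 'tau': array([ 1.17890530e-03, -4.42742836e+01, -1.78276026e+01, -2.15643640e-04,
        5.61750654e-03, -9.84718270e-06]), 'tcp_pos': array([6.24433297e-01, 1.44454057e-04, 2.30532113e-01]), 'tool_rot': array([ 7.07107670e-01,  7.07105354e-01, -4.88787667e-04, -7.22413925e-04]), 'force': array([-0.08521374, -0.26326643, -0.08175598]), 'ft_torque': array([ 0.04773952, -0.0003118 , -0.03397999]), 'finger_gap': 1.0025475119474556}
```

View pics/scene0.png

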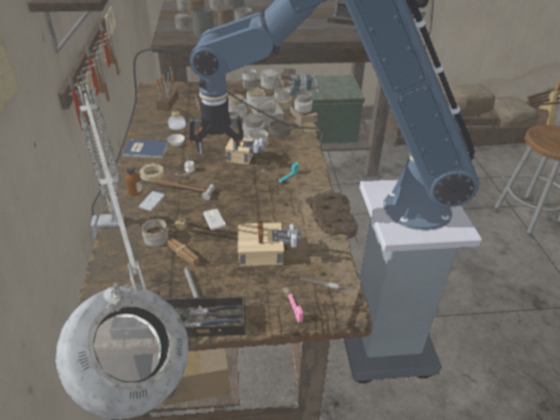

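View pics/side0.png

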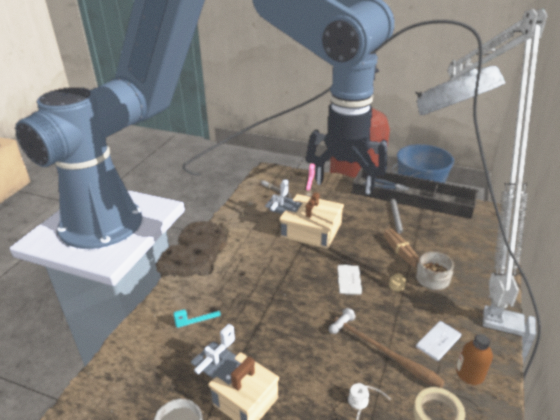

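View pics/wrist0.png

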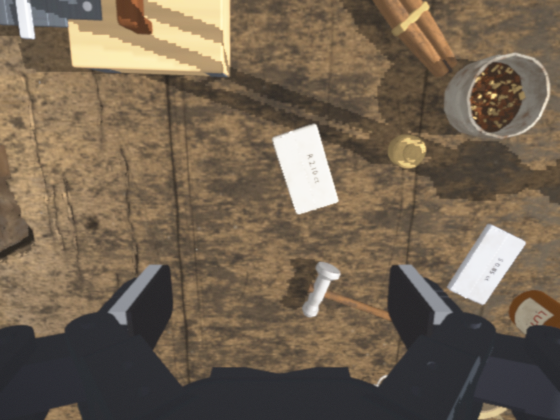

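The scene view shows a crate at (262,243) and another at (240,150). In the side view they are at (310,220) and (243,385). Pin-shaped things are a pink tab-and-bar at scene (294,305), a teal one at (289,173), a steel pin at (290,237) on the near crate, and a steel pin at (262,145) on the far crate.

```bash
python3 - <<'E'
from h import *
crop('scene0',215,195,345,330,5,'c1'); crop('side0',240,150,380,270,5,'c2')
for f in ['scene0','side0']:
    p=pts(load(f))
    m=(p[...,2]>.045)&(p[...,2]<.13)&(p[...,0]>.3)&(p[...,0]<.75)
    for nm,a in (('left',p[...,1]>.1),('right',p[...,1]<-.1)):
        q=p[m&a&(abs(p[...,1])<.4)]; print(f,nm,len(q),np.percentile(q,[2,50,98],axis=0).round(3).tolist())
E
```

```text
scene0 left 1623 [[0.409, 0.107, 0.047], [0.503, 0.173, 0.059], [0.574, 0.217, 0.095]]
scene0 right 414 [[0.469, -0.364, 0.046], [0.529, -0.311, 0.06], [0.601, -0.266, 0.096]]
side0 left 2038 [[0.413, 0.101, 0.047], [0.51, 0.147, 0.061], [0.577, 0.209, 0.097]]
side0 right 3533 [[0.471, -0.382, 0.048], [0.546, -0.337, 0.062], [0.601, -0.279, 0.098]]
```

View pics/c1.png

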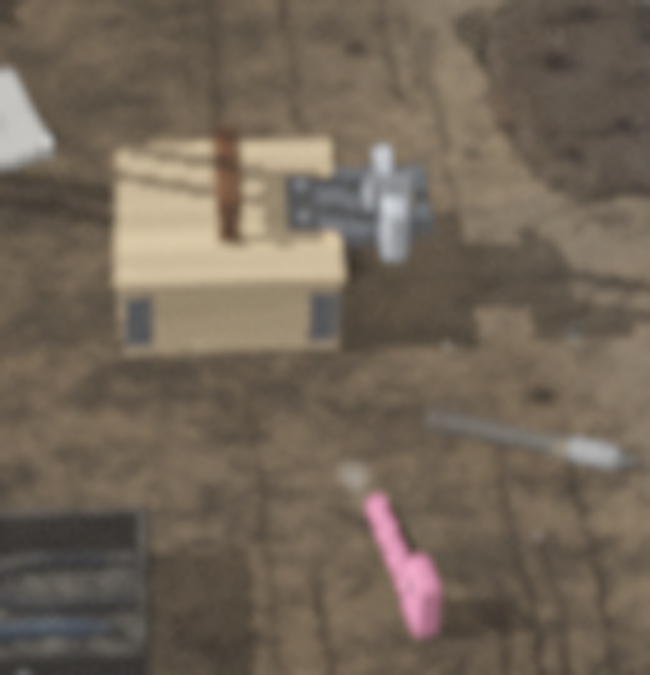

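View pics/c2.png

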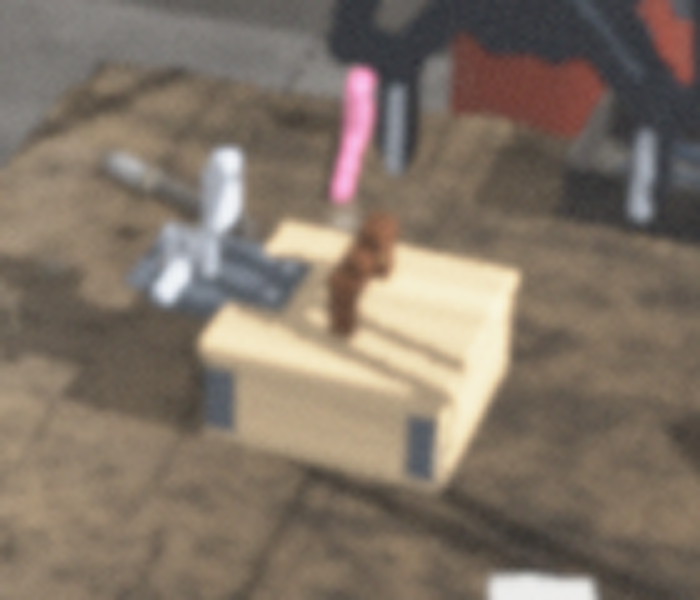

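The larger crate is the one at scene (262,243), with its lid spanning about 0.45–0.575 m in x. Its bare steel pin tab is at scene (294,240), which is (222,180) in the side crop. The pink one (300,315) and teal one (289,173) are loose decoys, and the pin at (262,145) belongs to the small crate. Next I fit the pose.

```bash
python3 - <<'E'
from h import *
for f in ['scene0','side0']:
    s=load(f); p=pts(s); im=s['img'].astype(int)
    roi=(p[...,0]>.38)&(p[...,0]<.62)&(p[...,1]>.06)&(p[...,1]<.26)
    # bright wood board top
    m=roi&(abs(p[...,2]-.058)<.006)&(im[...,0]-im[...,2]>25)
    q=p[m]; r=cv2.minAreaRect((q[:,:2]*1000).astype(np.float32)); print(f,'board',r, np.median(q[:,2]))
    q=p[roi&(p[...,2]>.078)&(p[...,2]<.12)&(im[...,0]-im[...,2]>25)]
    print(' handle',len(q),q.mean(0).round(4),cv2.minAreaRect((q[:,:2]*1000).astype(np.float32)))
    m=roi&(p[...,2]>.074)&(p[...,0]<.46)&(abs(im[...,0]-im[...,2])<25)
    q=p[m]; print(' steel',len(q),q.mean(0).round(4)); 
    t=q[q[:,2]>.085]; print(' tab',len(t),t.mean(0).round(4),t.min(0).round(3),t.max(0).round(3))
    m=roi&(p[...,2]>.05)&(p[...,2]<.067)&(p[...,0]<.5)&(abs(im[...,0]-im[...,2])<25)
    q=p[m]; print(' tongue',len(q),q.mean(0).round(4),cv2.minAreaRect((q[:,:2]*1000).astype(np.float32)))
E
```

```text
scene0 board ((514.6946411132812, 158.97840881347656), (119.74015045166016, 121.40733337402344), 88.03083038330078) 0.057474725223581546
 handle 105 [0.516  0.1681 0.0912] ((515.572021484375, 161.6337890625), (69.30117797851562, 15.377467155456543), 88.89378356933594)
 steel 781 [0.4257 0.0936 0.5888]
 tab 746 [0.4256 0.0894 0.6127] [0.38  0.06  0.086] [0.46  0.216 0.678]
 tongue 298 [0.4451 0.1633 0.0611] ((442.5692138671875, 168.39366149902344), (88.13381958007812, 81.28150939941406), 85.12857055664062)
side0 board ((517.5084838867188, 157.1779022216797), (118.14971923828125, 123.73945617675781), 87.92854309082031) 0.06020886915209034
 handle 156 [0.5185 0.1492 0.0922] ((518.2681884765625, 155.61383056640625), (64.89207458496094, 15.59660530090332), 86.0352554321289)
 steel 114 [0.4291 0.1841 0.0868]
 tab 53 [0.4293 0.1956 0.095 ] [0.422 0.187 0.086] [0.435 0.215 0.101]
 tongue 342 [0.4466 0.1548 0.063 ] ((443.1842041015625, 155.10194396972656), (83.02572631835938, 67.33535766601562), 0.3544692397117615)
```

```bash
python3 - <<'E'
from h import *
P=pts(load('scene0')); Q=pts(load('side0'))
for n,u,v in [('pink tab',298,312),('pink end',290,293),('screwdr tip',303,279),('screwdr handle',337,286),('glove',330,205),('teal',281,180),('teal end',296,167),('hammerhead',208,191),('paper',214,219),('tray',240,305)]: print(n,P[v,u].round(3))
for n,u,v in [('hammer',342,320),('paper',349,279),('teal tab',181,318),('teal end',218,315),('glove r',222,235),('smallcrate pin',228,337)]: print('s',n,Q[v,u].round(3))
for n,p in(('sc',P),('si',Q)):
    print(n)
    g=np.zeros((22,15),int)
    m=(p[...,2]>.01)&(p[...,2]<.15)
    for i in range(22):
        for j in range(15):
            y=.42-.03*i;x=.32+.03*j
            k=(abs(p[...,0]-x)<.015)&(abs(p[...,1]-y)<.015)&np.isfinite(p[...,2])&(p[...,2]<.15)
            g[i,j]=-9 if k.sum()<2 else round(np.percentile(p[k][:,2],90)*1000)
        print(f'{y:.2f}',g[i])
E
```

```text
pink tab [0.44  0.412 0.033]
pink end [ 0.448  0.32  -0.002]
screwdr tip [0.409 0.285 0.011]
screwdr handle [0.323 0.319 0.013]
glove [ 0.278 -0.031  0.004]
teal [ 0.422 -0.176  0.006]
teal end [ 0.366 -0.219  0.028]
hammerhead [ 0.668 -0.111  0.022]
paper [0.649 0.014 0.008]
tray [0.581 0.357 0.007]
s hammer [ 0.669 -0.123  0.022]
s paper [0.652 0.004 0.013]
s teal tab [ 0.374 -0.23   0.025]
s teal end [ 0.427 -0.179  0.001]
s glove r [0.318 0.06  0.003]
s smallcrate pin [ 0.506 -0.284  0.083]
sc
0.42 [ 2  2  2  2 34  2  2  2  4 37 13 15 16 35 -9]
0.39 [ 2 -2 -3  0 35  2  2  2 37 13 14 15 14  7 -9]
0.36 [ 2  1  2  1  5  1  1  1  3 33 33 35 36 35 36]
0.33 [  10    2    2    2    4    2    2    2    1    2    0 -410    9 -512
 -514]
0.30 [ 8 13 11  8  2  2  3  2  2  2  1  0  0  2  0]
0.27 [ 2  2  3 11  2  2  2  2  2  2  2  1  1 12  1]
0.24 [ 2  2  2  2  2  2  2  2  1  2  1  1  1 12  2]
0.21 [ 2  2  2 68 91 58 59 57 58  4  2  2  2 17  2]
0.18 [ 1  2  1 62 63 62 90 91 59  2  1  2  6 25 24]
0.15 [ 3  3  2 64 63 63 92 92 59  1  1  2  2 23 26]
0.12 [ 2  3  1 -1 60 60 60 59 59  1  1  2  3  
[... 1055 characters left out ...]
 [ 4  4  4 68 94 66 97 95 62 58  4  4  6 27 28]
0.15 [ 5  4  4 73 75 65 97 96 62 53  4  4  4 25 28]
0.12 [ 4  4  5 62 65 62 79 89 62 48  4  4  5  4 26]
0.09 [ 4  4  4  4  5 55 56 56 57  5  4  4  4  4  4]
0.06 [ 7  4  4  4  4  4  4  4  4  4  5 12  4  4  5]
0.03 [ 9  7  4  4  4  4  4  4  4  4 13 13  5  4 32]
0.00 [ 8  6  3  4  4  4  4  4  3  4 12 14 12  4 10]
-0.03 [ 7  4  4  4  4  4  4  4  4  4  4 13 11  4  4]
-0.06 [7 4 4 4 4 4 4 4 4 4 4 4 4 4 4]
-0.09 [ 5  4  4  4  4  4  4  4  4  4  4  5 28  4  4]
-0.12 [ 4  4  4  4  3  4  4  4  4  4  4 22 22  4  4]
-0.15 [ 4  4  4  4  4  4  4  4  4  4  4 22  5 19 19]
-0.18 [4 4 4 8 4 4 4 4 4 4 4 4 4 4 4]
-0.21 [ 4  4 36  7  4  4  4  4  4  4  4  4  4  4  4]
```

Call:
jog_arm([
  [-2.5,2.5,0,-2,110],
  [-2.5,2.5,0,0,110],
  [-2.5,2.5,0,0,110],
  [-2.5,2.5,0,0,110],
  [-2.5,2.5,0,0,110],
  [-2.5,2.5,0,0,110],
  [-2.5,2.5,0,0,110],
  [-2,2.5,-2,0,110],
  [0,0,-3,0,110],
  [0,0,0,0,110],
], squeeze=40)

```text
t: 0.98
tcp_pos: [0.4203, 0.2042, 0.1783]
tool_rot: [0.722, 0.692, 0.001, 0.001]
force: [-0.3, -0.5, 0.1]
finger_gap: 0.566
```

```bash
python3 - <<'E'
from h import *
print(sense()['tcp_pos'],R.from_quat(sense()['tool_rot']).as_matrix().round(3)); s=shot('wrist','w1'); print(s['eye'])
p=pts(s)
m=(p[...,2]>.09)&(p[...,2]<.105)&(p[...,0]<.47)&(p[...,1]<.25); q=p[m]; print(len(q), q.mean(0),q.min(0),q.max(0))
E
```

```text
[0.42030009 0.20420725 0.17825379] [[ 0.042  0.999  0.002]
 [ 0.999 -0.042 -0.   ]
 [-0.     0.002 -1.   ]]
[0.4221204  0.26972025 0.32069742]
657 [0.42703995 0.20239783 0.09655454] [0.42073693 0.18970818 0.09008684] [0.4336068  0.21337261 0.09942488]
```

View pics/w1.png

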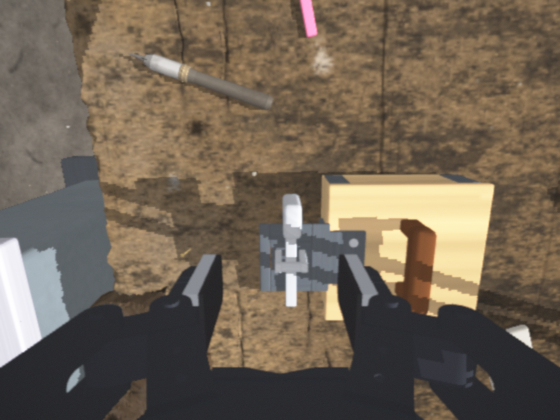

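The wrist view shows the bare steel tab at (291,215), its bar passing through the staple at (291,262). The tab centre measures about (0.427, 0.2015), which agrees with the other cameras.

Call:
jog_arm([
  [0.7,-0.2,-2.5,0.3,110],
  [0,0,-3.5,0,110],
  [0,0,-3,0,110],
  [0,0,-1,0,110],
  [0,0,0,0,110],
])

```text
t: 1.45
tcp_pos: [0.4396, 0.202, 0.0834]
tool_rot: [0.721, 0.693, 0.009, 0.006]
force: [0.1, 0.9, 0.1]
finger_gap: 0.571
```

Call:
jog_arm([
  [-1.2,0,0,0,110],
  [0,0,-0.5,0,110],
  [0,0,0,0,110],
])

```text
t: 1.7
tcp_pos: [0.4334, 0.201, 0.0807]
tool_rot: [0.722, 0.691, 0.012, 0.008]
force: [0.7, 1.0, -0.6]
finger_gap: 0.569
```

```bash
python3 - <<'E'
from h import *
s=sense(); print(s['q'].round(3),s['tcp_pos'],s['force'],s['tau'].round(2)); print(R.from_quat(s['tool_rot']).as_matrix().round(3))
E
```

```text
[ 0.2    0.587  1.946 -0.002  0.579  0.246] [0.43338871 0.20095608 0.08065705] [ 0.73816141  0.95146719 -0.64992004] [  0.22 -35.97  -6.64   0.    -0.06   0.  ]
[[ 0.044  0.999  0.029]
 [ 0.999 -0.044  0.005]
 [ 0.006  0.029 -1.   ]]
```

Call:
jog_arm([
  [-0.6,0,-0.3,0,110],
  [0,0,-0.3,0,110],
  [0,0,0,0,110],
])

```text
t: 1.95
tcp_pos: [0.4312, 0.2009, 0.0768]
tool_rot: [0.723, 0.691, 0.016, 0.01]
force: [0.4, 0.1, 0.2]
finger_gap: 0.568
```

```bash
python3 - <<'E'
from h import *
s=sense(); print(s['q'].round(3),s['tcp_pos'],s['force']); print(R.from_quat(s['tool_rot']).as_matrix().round(3)[2])
E
```

```text
[ 0.201  0.592  1.959 -0.002  0.553  0.248] [0.4311909  0.20093249 0.07679201] [0.40425797 0.13950825 0.15560911]
[ 0.008  0.037 -0.999]
```

Call:
jog_arm([
  [-0.5,0,-0.1,0,110],
  [0,0,0,0,110],
])

```text
t: 2.12
tcp_pos: [0.4266, 0.201, 0.0762]
tool_rot: [0.723, 0.691, 0.016, 0.011]
force: [-1.2, -0.7, 0.3]
finger_gap: 0.57
```

```bash
python3 - <<'E'
from h import *
s=sense(); print(s['q'].round(3),s['tcp_pos'],s['qd'].round(3)); print(R.from_quat(s['tool_rot']).as_matrix().round(3)[2])
s=shot('wrist','w2');s=shot('side','s2');crop('s2',230,100,390,260,4,'c3')
s=sense(); print(s['q'].round(3),s['tcp_pos'],s['qd'].round(3))
E
```

```text
[ 0.203  0.59   1.97  -0.002  0.542  0.251] [0.4265686  0.20098869 0.07620393] [-0.004 -0.005 -0.033 -0.002 -0.009 -0.003]
[ 0.008  0.038 -0.999]
[ 0.203  0.59   1.969 -0.002  0.542  0.251] [0.42788474 0.2011792  0.07639165] [ 0.     0.003 -0.008  0.    -0.    -0.   ]
```

View pics/w2.png

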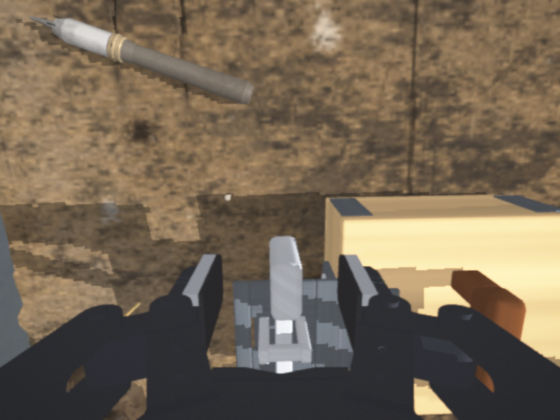

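View pics/c3.png

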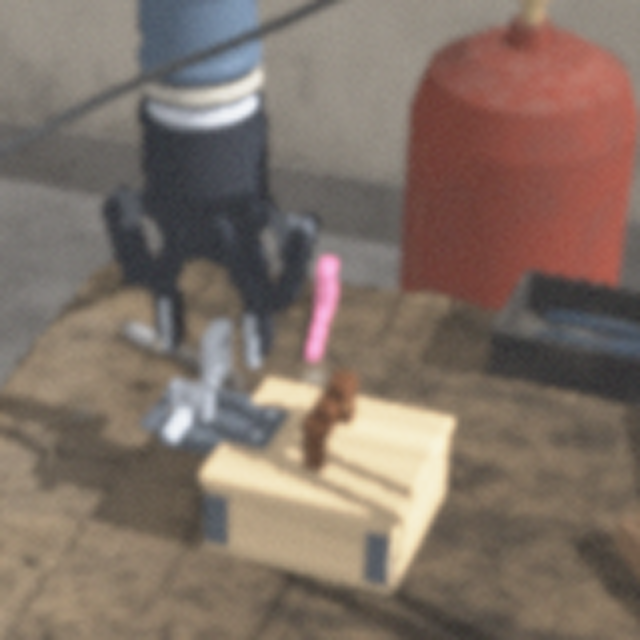

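The wrist view shows the tab at (285,270), midway between the pads at (215,280) and (350,280). In the side crop the tab (215,360) also sits between the fingers. I close now.

Call:
jog_arm([
  [0,0,0,0,255],
  [0,0,0,0,255],
  [0,0,0,0,255],
  [0,0,0,0,255],
  [0,0,0,0,255],
  [0,0,0,0,255],
], squeeze=40)

```text
t: 2.72
tcp_pos: [0.4283, 0.2014, 0.0767]
tool_rot: [0.723, 0.691, 0.017, 0.012]
force: [0.5, 0.5, 0.8]
finger_gap: 0.129
```

Call:
jog_arm([
  [0.03,0.8,0,0,255],
  [0.03,0.8,0,0,255],
  [0.03,0.8,0,0,255],
  [0,0,0,0,255],
])

```text
t: 3.05
tcp_pos: [0.4295, 0.2273, 0.0766]
tool_rot: [0.723, 0.69, 0.017, 0.012]
force: [0.4, 0.7, 0.3]
finger_gap: 0.128
```

Call:
jog_arm([
  [0.03,0.8,0,0,255],
  [0.03,0.8,0,0,255],
  [0.03,0.8,0,0,255],
  [0.03,0.8,0,0,255],
  [0.03,0.8,0,0,255],
  [0.03,0.8,0,0,255],
  [0.03,0.8,0,0,255],
  [0,0,0,0,255],
  [0,0,0,0,255],
  [0,0,0,0,255],
])

```text
t: 3.88
tcp_pos: [0.431, 0.2921, 0.0761]
tool_rot: [0.722, 0.692, 0.018, 0.011]
force: [0.2, 0.1, -0.7]
finger_gap: 0.128
```

```bash
python3 - <<'E'
from h import *
shot('wrist','w3');shot('side','s3');crop('s3',230,100,390,260,3,'c4')
a=cv2.imread('pics/w3.png')
cv2.imwrite('pics/c4b.png',a)
E
```

```text
(no output)
```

View pics/w3.png

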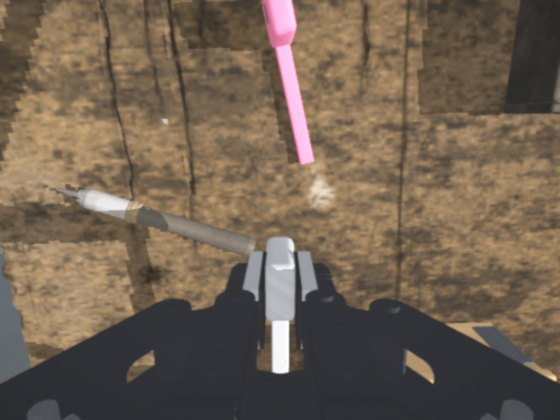

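View pics/c4.png

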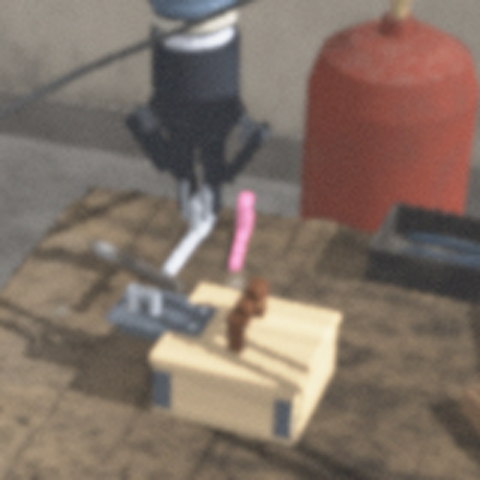

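The side view shows the empty staple at (145,300), the pin held clear at (185,240) and the lid still shut. Next I set the pin down around (0.495, 0.315).

Call:
jog_arm([
  [1.5,1.0,0,0,255],
  [1.5,0.8,0,0,255],
  [1.5,0.5,0,0,255],
  [1.5,0,0,0,255],
  [0.4,0,-1,0,255],
  [0,0,-1,0,255],
  [0,0,-1,0,255],
  [0,0,-1,0,255],
  [0,0,-0.5,0,255],
  [0,0,0,0,255],
])

```text
t: 4.82
tcp_pos: [0.4903, 0.3098, 0.0245]
tool_rot: [0.724, 0.69, 0.011, 0.009]
force: [0.0, -0.1, -0.3]
finger_gap: 0.132
```

Call:
jog_arm([
  [0,0.5,-0.4,0,255],
  [0,0,-0.2,0,255],
  [0,0,-0.2,0,255],
  [0,0,0,0,255],
])

```text
t: 5.15
tcp_pos: [0.4881, 0.315, 0.0151]
tool_rot: [0.724, 0.69, 0.009, 0.008]
force: [0.7, -0.1, -0.8]
finger_gap: 0.13
```

Call:
jog_arm([
  [0,0,-0.2,0,255],
  [0,0,0,0,255],
])

```text
t: 5.32
tcp_pos: [0.4885, 0.3153, 0.0159]
tool_rot: [0.723, 0.69, 0.01, 0.009]
force: [1.0, 1.2, -1.0]
finger_gap: 0.131
```

```bash
python3 - <<'E'
from h import *
print(sense()['force'],sense()['tcp_pos'])
shot('side','s4');crop('s4',230,100,390,220,5,'c5')
E
```

```text
[ 1.03726674  1.23073347 -1.03985126] [0.48848612 0.31529676 0.0158682 ]
```

View pics/c5.png

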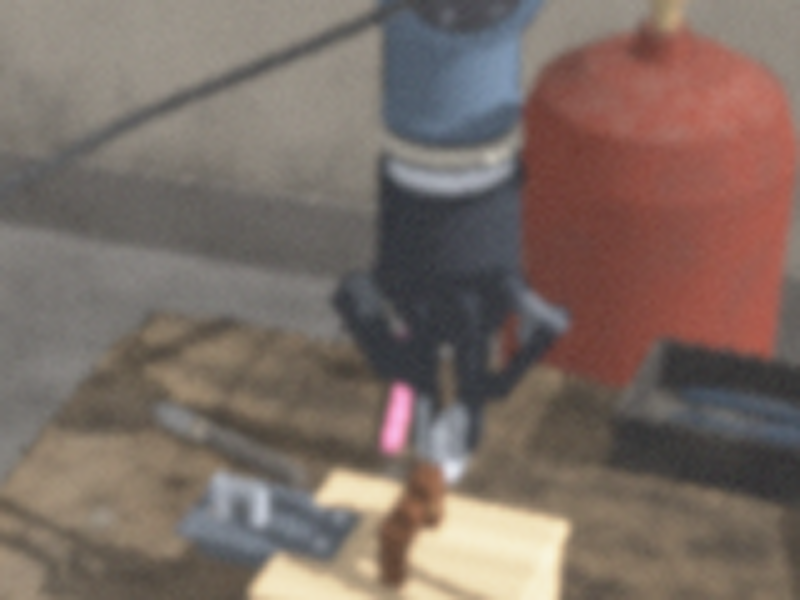

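The pin is at bench height (the bar is visible behind the handle), with the tool stopped at the predicted height. Releasing.

Call:
jog_arm([
  [0,0,0,0,230],
  [0,0,0,0,190],
  [0,0,0,0,150],
  [0,0,0,0,150],
  [0,0,0,0,150],
  [0,0,2,0,150],
  [0,0,3,0,150],
  [0,0,3,0,150],
  [0,0,3,0,110],
  [0,0,3,0,110],
])

```text
t: 6.2
tcp_pos: [0.4828, 0.313, 0.1522]
tool_rot: [0.723, 0.69, 0.002, 0.005]
force: [0.2, -0.7, 0.3]
finger_gap: 0.565
```

```bash
python3 - <<'E'
from h import *
s=shot('wrist','w5'); p=pts(s)
print(R.from_quat(sense()['tool_rot']).as_matrix().round(3))
m=(p[...,2]>.078)&(p[...,2]<.105)&(p[...,0]>.49)&(p[...,0]<.56)&(p[...,1]<.22)&(p[...,1]>.1); q=p[m]; print(len(q),q.mean(0))
m=(p[...,2]>.025)&(p[...,2]<.045)&(p[...,0]>.45)&(p[...,0]<.53)&(p[...,1]<.34)&(p[...,1]>.23); q=p[m]; print(len(q),q.mean(0),q.max(0),q.min(0))
E
```

```text
[[ 0.047  0.999  0.021]
 [ 0.999 -0.047 -0.001]
 [ 0.     0.021 -1.   ]]
0 [nan nan nan]
523 [0.48838306 0.31657088 0.03482854] [0.49491418 0.32761931 0.03749997] [0.48218341 0.30351294 0.02502035]<stdin>:4: RuntimeWarning: Mean of empty slice.
  ret = um.true_divide(
```

View pics/w5.png

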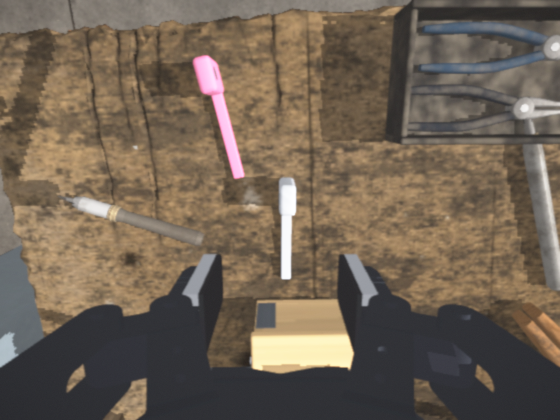

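The pin stands on the bench upright at wrist pixel (287,200), measured (0.488, 0.317) with its top at z 0.037. Now the lid.

Call:
jog_arm([
  [0.8,-3,0,0,110],
  [0.8,-3,0,0,110],
  [0.8,-3,0,0,110],
  [0.8,-3,0,0,110],
  [0,-2,0,0,110],
  [0,0,0,0,110],
  [0,0,0,0,110],
])

```text
t: 6.83
tcp_pos: [0.5226, 0.172, 0.1637]
tool_rot: [0.722, 0.692, 0.014, 0.011]
force: [-0.1, 0.0, -0.4]
finger_gap: 0.566
```

```bash
python3 - <<'E'
from h import *
s=shot('wrist','w6'); p=pts(s)
print(sense()['tcp_pos'])
m=(p[...,2]>.084)&(p[...,2]<.105)&(p[...,0]>.48)&(p[...,0]<.56)&(p[...,1]<.22)&(p[...,1]>.1); q=p[m]; print(len(q),q.mean(0),cv2.minAreaRect((q[:,:2]*1000).astype(np.float32)))
E
```

```text
[0.52239723 0.17224046 0.16354024]
2378 [0.51573871 0.16068101 0.09309767] ((515.4368896484375, 158.3872528076172), (63.491981506347656, 15.859112739562988), 87.34687042236328)
```

View pics/w6.png

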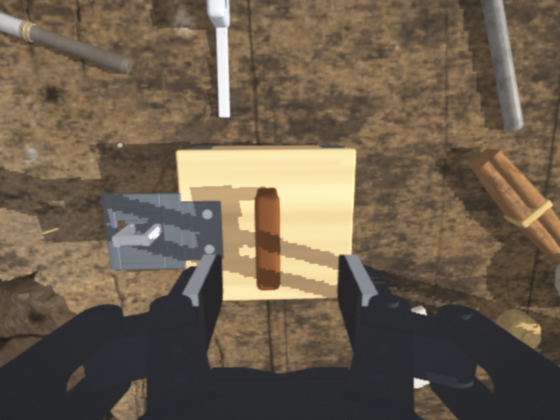

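The handle bar is at wrist (268,240), centre (0.5155, 0.1585), at yaw about -2.7°.

Call:
jog_arm([
  [-0.8,-1.4,-1.5,0,110],
  [0,0,-1.5,0,110],
  [0,0,-1.5,0,110],
  [-0.2,0,-1.5,0,110],
  [0,0,0,0,110],
  [0,0,0,0,110],
])

```text
t: 7.38
tcp_pos: [0.5125, 0.1647, 0.1021]
tool_rot: [0.719, 0.695, 0.016, 0.012]
force: [1.1, -0.0, -0.4]
finger_gap: 0.568
```

```bash
python3 - <<'E'
from h import *
print(sense()['tcp_pos'],R.from_quat(sense()['tool_rot']).as_matrix().round(3))
E
```

```text
[0.5124628  0.16466308 0.1020855 ] [[ 0.034  0.999  0.04 ]
 [ 0.999 -0.034  0.006]
 [ 0.008  0.04  -0.999]]
```

Call:
jog_arm([
  [0.3,-0.6,-0.8,-0.5,110],
  [0,0,-0.8,0,110],
  [0,0,-0.8,0,110],
  [0,0,-0.6,0,110],
  [0,0,0,0,110],
  [0,0,0,0,110],
])

```text
t: 7.88
tcp_pos: [0.5177, 0.1604, 0.0711]
tool_rot: [0.721, 0.692, 0.018, 0.013]
force: [0.4, 0.5, -0.3]
finger_gap: 0.569
```

Call:
jog_arm([
  [-0.3,-0.2,-0.4,0,110],
  [0,0,0,0,110],
  [0,0,0,0,160],
  [0,0,0,0,200],
  [0,0,0,0,255],
  [0,0,0,0,255],
  [0,0,0,0,255],
  [0,0,0,0,255],
], squeeze=60)

```text
t: 8.55
tcp_pos: [0.5149, 0.158, 0.0686]
tool_rot: [0.721, 0.692, 0.019, 0.014]
force: [-0.2, -0.2, -1.5]
finger_gap: 0.175
```

Call:
jog_arm([
  [0,0,0.8,0,255],
  [0,0,1,0,255],
  [0,0,1,0,255],
  [0,0,1,0,255],
  [0,0,1,0,255],
  [0,0,1,0,255],
  [0,0,0,0,255],
  [0,0,0,0,255],
])

```text
t: 9.22
tcp_pos: [0.5144, 0.1581, 0.1331]
tool_rot: [0.721, 0.692, 0.02, 0.014]
force: [-0.4, -0.5, -2.1]
finger_gap: 0.175
```

```bash
python3 - <<'E'
from h import *
print(sense()['tcp_pos'],sense()['force'])
shot('side','s7'); shot('scene','n7');crop('s7',230,100,390,260,3,'c7');crop('n7',200,170,330,280,4,'c7b')
cv2.imwrite('pics/c7c.png',np.hstack([cv2.resize(cv2.imread(f'pics/{n}.png'),(400,400)) for n in('c7','c7b')]))
E
```

```text
[0.51437253 0.15811653 0.13313226] [-0.42811777 -0.48910703 -2.08232089]
```

View pics/c7c.png

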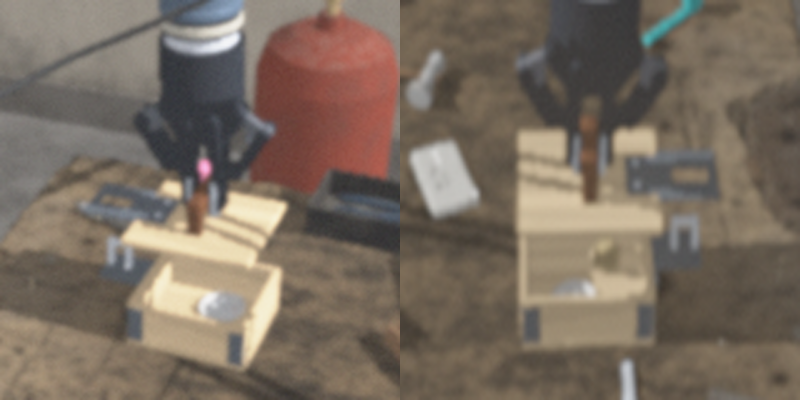

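Both views show the crate open (side crop (205,310)), the lid level in the gripper and clear of the staple at (120,250). Carrying it to about (0.505, -0.06).

Call:
jog_arm([
  [0,-1,0.2,0,255],
  [0,-2,0,0,255],
  [0,-2.5,0,0,255],
  [0,-2.5,0,0,255],
  [0,-2.5,0,0,255],
  [0,-2.5,0,0,255],
  [0,-2.5,0,0,255],
  [0,-2,0,0,255],
  [0,-1,0,0,255],
  [0,0,0,0,255],
])

```text
t: 10.15
tcp_pos: [0.5094, -0.0387, 0.1302]
tool_rot: [0.72, 0.694, 0.016, 0.01]
force: [-0.6, 0.4, -2.4]
finger_gap: 0.173
```

Call:
jog_arm([
  [0,-1,-0.8,0,255],
  [0,-1,-1.2,0,255],
  [0,0,-1.2,0,255],
  [0,0,-1.2,0,255],
  [0,0,-1.2,0,255],
  [0,0,-1.2,0,255],
  [0,0,-0.8,0,255],
  [0,0,-0.5,0,255],
  [0,0,0,0,255],
  [0,0,0,0,255],
])

```text
t: 10.98
tcp_pos: [0.5077, -0.0562, 0.0413]
tool_rot: [0.717, 0.697, 0.015, 0.008]
force: [0.4, -1.2, -1.5]
finger_gap: 0.177
```

Call:
jog_arm([
  [0,0,-0.5,0,255],
  [0,0,-0.4,0,255],
  [0,0,-0.2,0,255],
  [0,0,-0.2,0,255],
  [0,0,0,0,255],
  [0,0,0,0,255],
])

```text
t: 11.48
tcp_pos: [0.5093, -0.0563, 0.0288]
tool_rot: [0.717, 0.697, 0.016, 0.01]
force: [-0.6, -0.1, -2.5]
finger_gap: 0.175
```

```bash
python3 - <<'E'
from h import *
print(sense()['tcp_pos'],sense()['force'])
shot('side','s8'); crop('s8',180,160,380,310,4,'c8')
E
```

```text
[ 0.50933299 -0.05628399  0.02877421] [-0.63082619 -0.08060928 -2.54083738]
```

View pics/c8.png

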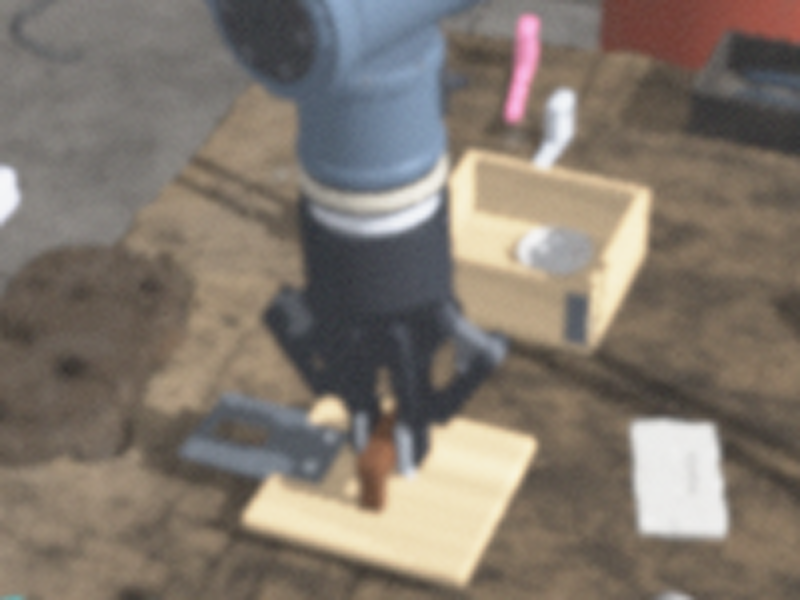

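The lid sits level just above the clear bench, and the rag and parcel are clear of it. About 4 mm remain.

Call:
jog_arm([
  [0,0,-0.2,0,255],
  [0,0,-0.2,0,255],
  [0,0,0,0,255],
])

```text
t: 11.78
tcp_pos: [0.5097, -0.0565, 0.025]
tool_rot: [0.717, 0.697, 0.016, 0.011]
force: [0.3, 0.1, -2.5]
finger_gap: 0.177
```

Call:
jog_arm([
  [0,0,-0.2,0,255],
  [0,0,0,0,255],
])

```text
t: 11.95
tcp_pos: [0.5101, -0.0566, 0.0239]
tool_rot: [0.717, 0.697, 0.017, 0.011]
force: [-2.0, 1.0, 1.0]
finger_gap: 0.18
```

Force has flipped from -2.5 to +1 N, so the lid is in contact. Releasing and rising.

Call:
jog_arm([
  [0,0,0,0,225],
  [0,0,0,0,190],
  [0,0,0,0,150],
  [0,0,0,0,120],
  [0,0,0,0,120],
  [0,0,2,0,120],
  [0,0,3,0,120],
  [0,0,3,0,120],
  [0,0,3,0,120],
  [0,0,3,0,120],
])

```text
t: 12.78
tcp_pos: [0.5055, -0.0553, 0.1622]
tool_rot: [0.717, 0.696, 0.013, 0.004]
force: [0.5, -1.0, -0.2]
finger_gap: 0.53
```

Call:
jog_arm([
  [0,0,2,0,120],
  [0,0,0,0,120],
  [0,0,0,0,120],
  [0,0,0,0,120],
])

```text
t: 13.12
tcp_pos: [0.509, -0.0563, 0.1897]
tool_rot: [0.717, 0.697, 0.017, 0.011]
force: [0.0, -0.1, 0.5]
finger_gap: 0.531
```

```bash
python3 - <<'E'
from h import *
print(sense()['tcp_pos'],sense()['force'])
s=shot('side','s9')
p=pts(s);im=s['img'].astype(int)
m=(abs(p[...,0]-.5)<.1)&(abs(p[...,1]+.057)<.08)&(abs(p[...,2]-.016)<.02)&(im[...,0]-im[...,2]>40)&(im[...,0]>170)
q=p[m];A=np.c_[q[:,:2],np.ones(len(q))];print('plane',len(q),np.linalg.lstsq(A,q[:,2],rcond=None)[0],np.median(q,0))
m=(abs(p[...,0]-.51)<.04)&(abs(p[...,1]+.057)<.05)&(p[...,2]>.035)&(p[...,2]<.08);q=p[m];print('handle',q.mean(0),q.max(0))
m=(abs(p[...,0]-.488)<.03)&(p[...,1]>.27)&(p[...,1]<.34)&(p[...,2]>.02)&(p[...,2]<.08);q=p[m];print('pin',len(q),q.mean(0),q.max(0))
E
```

```text
[ 0.50900215 -0.05628263  0.18969621] [ 0.00922308 -0.12085288  0.45043809]
plane 1703 [-0.01264761 -0.0098031   0.0213234 ] [ 0.5257234  -0.07413152  0.01602239]
handle [ 0.51173626 -0.06312862  0.04892576] [ 0.51857907 -0.02675268  0.05449933]
pin 55 [0.49039983 0.31055066 0.03164551] [0.4964346  0.32887636 0.04053047]
```

View pics/s9.png

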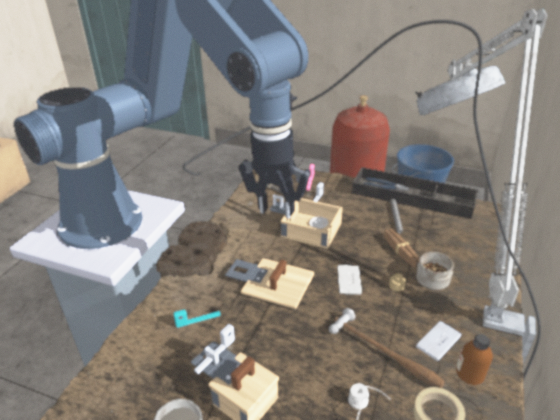

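The side view shows the lid flat on the bench at (277,283), the pin on the bench at (318,192), the open crate at (310,222), the small crate untouched at (243,385) and the gripper clear.

```bash
python3 -c "
from station import *
print(sign_off())"
```

```text
the job is handed in; nothing more can be done
None
```

The larger crate is open: I drew the bare steel pin about 90 mm sideways out of its staple with the lid still on, then lifted the lid off. The job was handed in at about 13 s of the 53 s allowed; signing off gives no verdict.

**Last checks:**
- **Pin:** it rests upright on the bench at about (0.49, 0.315), about 160 mm from the crate's centre. Its tab top is at about 0.037 m, so the grip point is near 0.025 m.
- **Lid:** it lies right way up at about (0.51, -0.056), level to about 0.016 rad. Its handle top is at about 0.05 m, so the handle point is near 0.041 m, about 215 mm from the crate's centre.
- **Robot:** the gripper is empty and hangs clear, with its fingertips about 0.19 m above the bench.
- **Smaller crate:** I did not go near it.

**Disagreements:** the side camera reads about 2–4 mm higher than the scene camera. The tool picked up a tilt of 0.02–0.04 rad during the moves. Neither affected a grasp or a placing.

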